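Return a pin tin to the on-edge row and close the sliding stop

TASK

Put the pin tin from the sloped stand back in the rack: slide the rack's stop back and stand the tin on its long edge between the row and the stop, either way round. Then push the stop up and lean on it for about a second with a steady 20 N, never ramming it with 40 or more, so that everything between end wall and stop stands upright, square and closed up with no slack, and let go. Leave the brass padlock and the yellow tape measure where they are.

Things in the scene. Friction and masses are not known exactly. Their poses are not given: they have to be found in the camera images.
- rack: Fixed low tray of bare aluminium, 120 x 255 mm, with 18 mm high lips along both long sides (108 mm clear between them) and a blue end wall. Origin: centre of its underside, on the bench. Its y axis runs along the row, from the end wall at -y towards the open end at +y; x is across, z up. The floor on which things stand is 8 mm above the bench.
- rack_wall (a point): Point at floor level in the middle of the inner (+y) face of the rack's blue end wall, 62 mm tall, 8 mm thick; 119.5 mm from the rack's origin towards -y. Axes as the rack's.
- stop (a joint): Blue sliding end stop, an upright plate 96 mm wide, its flat face up to 54 mm above the rack floor. The clear gap between end wall and stop face is 100 mm plus this value (m), which grows as the stop slides away from the wall (rack +y), range 0 to 0.104. It stays where it is left; sliding it takes about 3 N, pushing the row along a few N more.
- stop_tab (a point): Centre of the black grip tab that stands behind the stop's plate: 28 mm wide along rack x, 14 mm thick along rack y, 28 mm tall; its top is 96 mm above the bench. It lies 36 mm behind (rack +y) the stop's pressing face. It can be pinched from above; the plate's top is 62 mm and what stands in the rack reaches 74 mm above the bench.
- stand: Fixed grey stand whose sloped slot holds the tin on its long edge. Origin: on the bench under the middle of the slot floor, which is 40 mm up. The slot runs along the stand's y and leans 32 degrees from vertical towards its -x (roughly to the robot's left): the way out is along (-0.53, 0, 0.85) in its axes. Walls on all sides reach 24 mm up the slot, with some 5 mm of play round the tin.
- tin_center (a point): Centre of the pin tin to put away: flat white tin, blue lid, 64 (x) by 94 (y) by 30 mm thick (z), 0.14 to 0.28 kg, stays closed. z points out of the lid, x is the 64 mm side (up along the slot at the start), y the long edge. Edges lie 33 mm to -x and 31 mm to +x of this point. Two tins and the carton together are 105 mm thick.
- tin_row_center (a point): Centre of an identical pin tin that already stands on its long edge in the rack. Axes and sizes as for the other tin; its x is up and its z runs along the row.
- carton_center (a point): Centre of the white-and-black carton that stands on its long edge in the rack, 65 mm tall (x, up), 100 mm long (y, across the rack) and 45 mm thick (z, along the row). Carton and tin stand a little apart, in either order.
- padlock: Bystander: brass padlock lying flat, 71 x 46 x 20 mm; origin on its underside.
- tape_measure: Bystander: yellow tape measure, 64 x 78 x 35 mm; origin at the centre of its underside.

How it is judged:
On the way, in this order (a step that is already met when the one before it is completed fails the run):
1. the tin stands on its long edge on the rack floor, between the end wall and the stop, let go (angle between the z axis of tin_center and the y axis of rack, either way round below 0.15 rad and x of tin_center in the frame of rack between -0.014 and 0.014 m and z of tin_center in the frame of rack between 0.035 and 0.046 m and y of tin_center in the frame of rack_wall between 0 and 0.204 m and contact force between the fingers and tin below 0.3 N), for 0.2 s.
2. the stop presses on the tin with more than 11 N (contact force between stop and tin above 11 N), for 0.3 s.
At the end, for the whole second after the job is handed in: the stop is pushed up (its joint below 7.2 mm, so under 2.5 mm of slack in all), and both tins and the carton stand on their long edges on the rack floor between wall and stop, square to the row within 0.05 rad and within 14 mm of its middle line, at rest (value of joint stop below 0.0072 m and angle between the z axis of each of tin_center, tin_row_center, carton_center and the y axis of rack, either way round below 0.05 rad and x of tin_center in the frame of rack between -0.014 and 0.014 m and z of tin_center in the frame of rack between 0.035 and 0.046 m and y of tin_center in the frame of rack_wall between 0 and 0.106 m and linear speed of each of tin, tin_row, carton below 0.02 m/s and x of tin_row_center in the frame of rack between -0.014 and 0.014 m and z of tin_row_center in the frame of rack between 0.035 and 0.046 m and y of tin_row_center in the frame of rack_wall between 0 and 0.106 m and x of carton_center in the frame of rack between -0.014 and 0.014 m and z of carton_center in the frame of rack between 0.035 and 0.046 m and y of carton_center in the frame of rack_wall between 0 and 0.106 m); the robot touches nothing.
It fails at once if the tin is rammed: the stop presses on it with more than 45 N (contact force between stop and tin above 45 N).
It fails at once if the padlock is moved more than 30 mm (distance of padlock from where it was at the start of the episode above 0.03 m).
It fails at once if the tape measure is moved more than 30 mm (distance of tape_measure from where it was at the start of the episode above 0.03 m).
It also fails if it takes over 61 s, if anything falls off the work surface, if the arm or the gripper's body presses on something with over 40 N, if the wrist force passes 120 N, or if a joint passes its speed limit or range.

ROBOT

A 7-joint arm with a two-finger parallel gripper is mounted at the origin on the work surface; the furniture and walls round the work are solid. World frame = base frame: x ahead of the robot, y to its left, z up, the work surface at z = 0. Lengths are in m, angles in rad, forces in N, time in s.
With the tool pointing down it reaches from about 0.4 to 0.85 m from the base axis. Payload 10.4 kg.
Tool frame: the origin (TCP) lies at the very end of the fingers, on their centre line; the grasp point (between the pads) lies 19 mm behind it; z points along the fingers, y is the line along which they close (so a half turn about z gives the same grasp; the last joint's range is limited). The gripper opens to 87 mm and grips with 3 to 60 N. Pads are 19 mm wide; open, the fingers measure 117 mm over their backs; the gripper's body (75 mm by 190 mm) begins 51 mm behind the grasp point.
Start: joints at [1.104, 0.332, -0.065, 1.46, 0.022, 1.35, -0.088], TCP at [0.268, -0.564, 0.223] pointing down, gripper open.
Joint ranges: [-2.6, 2.6], [-0.5, 2.12], [-1.47, 1.34], [0.16, 2.42], [-1.27, 4.41], [0.06, 2.06], [-2.6, 2.6]. Speed limits (rad/s): [2.22, 2.22, 2.79, 2.79, 3.14, 3.14, 3.14].

INTERFACE

Orientations are given as a unit quaternion [x, y, z, w].
In Python, from bench import r gives the robot as it stands.
- The arm moves only by the shell command python3 -m crank 'ROWS' [FORCE]. ROWS is JSON, a list that holds one entry, the list of rows, each a list of 5 numbers: the shift along the tool's x, y, z in mm, then the turn about the tool's z in degrees, then the opening, from -1 (shut) to 1 (fully open). A call has 1 to 20 rows; each row is the pose to reach, as a shift and turn from the pose commanded when the call began, along the tool's axes at that moment; what a row does not reach only later rows make up. A row lasts 1/10 s, in which the tool goes at most 50 mm and 8.59 degrees, less where a joint would pass 70% of its speed; a pose out of reach is approached as far as the arm can. A call with a gripper value outside its range is refused whole. The fingers move at their own pace and stop on an object; FORCE is the grip in N (left out, the last holds). Time passes only in rows, so rows that repeat a pose let the fingers close. It gives the time, the measured TCP pose, the force, the opening and the grip force at its end, in the units of the state.
- r.read_state(): the state, without advancing time (a new reading comes with each control period).
- r.camera(name): name is "scene" or "side" or "wrist"; returns a dict with "image" (384x512x3 uint8, red, green, blue), "vfov" (degrees; the focal length in pixels is half the picture's height over the tangent of half this angle, whatever the lens; pixels are square), "cx", "cy" (the principal point, pixels), "eye" and "attitude" of the camera in the world. Camera axes: x right, y down, z forward; pixel columns grow to the right and rows downward; lengths in m; the calibration is good to about 2 mm. The wrist camera is an equidistant fisheye: a pixel r from the principal point sees the ray r / f radians off the axis. A picture is of the moment at which its call begins. There is no depth.
- r.close_job(): hands the job in; it is judged then, once.
The state is a dict: "time": time; "joint_positions": joint angles; "joint_vel": joint speeds; "joint_torque": joint torques, N m; "ee_pos": TCP position; "eef_rot": TCP orientation; "ft_force": force on the tool from outside, world axes, zero at the start; "torque": the same for the moment, N m; "width": finger opening in m; "grip_force": force on a finger pad.
Only numpy, scipy, OpenCV 4.12 (cv2) and the standard library are available. Lean on these libraries where they do the work, as an engineer would, in place of code of your own. Each camera call takes 0.05 s, during which the arm holds its last target. There are 200 camera calls.

## Working session

There is one attempt and no reset: what is moved stays moved. The work goes in short steps, Python scripts to look and compute and a shell command to move; the robot and the scene stay as the last step left them, time stands still between calls to the robot, and variables do not carry over. Pictures are saved under pics/ and viewed, at most 10 in all, crops included, and the job is handed in when it is done.

```bash
mkdir -p pics; ls; python3 - <<'E'
from bench import r
import cv2,json
for n in ["scene","side","wrist"]:
    c=r.camera(n); cv2.imwrite(f"pics/{n}0.png",c["image"][:,:,::-1])
    print(n,{k:v for k,v in c.items() if k!="image"})
print(r.read_state())
E
```

```text
pics
scene {'vfov': 46.8455463829163, 'cx': 256.1383232379397, 'cy': 192.20135057086918, 'eye': array([ 0.02867191, -0.30653146,  0.60947771]), 'attitude': array([ 0.8075252 , -0.37643259,  0.19115588, -0.41189924])}
side {'vfov': 55.77072751469083, 'cx': 260.0933959947415, 'cy': 193.40636531130383, 'eye': array([ 0.27403212, -0.43729319,  0.56968993]), 'attitude': array([ 0.86403449, -0.2003677 ,  0.10851873, -0.44891075])}
wrist {'vfov': 65.70646984690485, 'cx': 252.71980910457052, 'cy': 190.9406334363582, 'eye': array([ 0.32673859, -0.53477563,  0.38406467]), 'attitude': array([ 0.83905902, -0.53018419, -0.066014  ,  0.10260041])}
{'time': 0.15, 'joint_positions': array([ 1.10440805,  0.33271537, -0.0647    ,  1.46068058,  0.02159839,
        1.34989674, -0.08849477]), 'joint_vel': array([ 3.34437998e-04, -1.37439619e-03,  3.18344345e-05, -3.28734544e-03,
        4.48438927e-05, -6.75679230e-04, -1.22128012e-03]), 'joint_torque': array([ 1.11590351e-03, -6.23631907e+01,  2.47318705e-02, -3.90135455e+01,
       -6.12652511e-02,  3.73405404e-02,  1.33164922e-04]), 'ee_pos': array([ 0.26824181, -0.56421971,  0.22197617]), 'eef_rot': array([ 9.75479979e-01,  2.20087615e-01, -1.29564378e-04, -4.85463461e-04]), 'ft_force': array([ 0.19890589,  0.57473655, -0.14319571]), 'torque': array([-0.01763292, -0.01316609,  0.0001146 ]), 'grip_force': 0.0, 'width': 0.08704699560602645}
```

View pics/scene0.png

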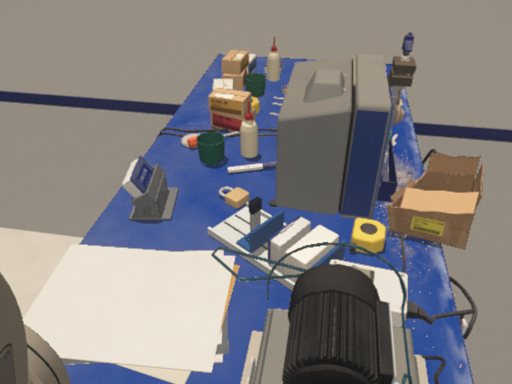

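View pics/side0.png

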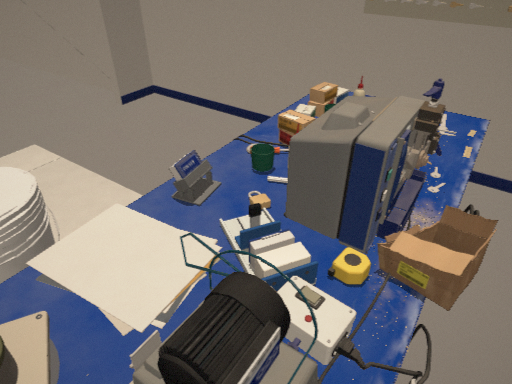

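The scene view shows the stand with the white and blue tin at about (145,185), the stop's black tab at (256,205), the row at (290,240)-(313,245), the padlock at (235,197) and the tape at (368,236). The side view shows the same things: the tin at (187,165), the tab at (255,212), the row at (272,245)-(280,262) and the end wall at (296,275). I'll enlarge the rack and the stand from both.

```bash
cat > h.py <<'E'
import numpy as np,cv2
from scipy.spatial.transform import Rotation as R
from bench import r
def ray(c,uv):
    f=192/np.tan(np.radians(c["vfov"]/2)); uv=np.atleast_2d(uv).astype(float)
    d=np.c_[(uv[:,0]-c["cx"])/f,(uv[:,1]-c["cy"])/f,np.ones(len(uv))]
    return R.from_quat(c["attitude"]).apply(d)
def onz(c,uv,z):
    d=ray(c,uv); return c["eye"]+d*((z-c["eye"][2])/d[:,2])[:,None]
def tri(c1,u1,c2,u2):
    a,b=ray(c1,u1)[0],ray(c2,u2)[0]
    s=np.linalg.lstsq(np.c_[a,-b],c2["eye"]-c1["eye"],rcond=None)[0]
    p,q=c1["eye"]+s[0]*a,c2["eye"]+s[1]*b
    return (p+q)/2,np.linalg.norm(p-q)
def proj(c,p):
    f=192/np.tan(np.radians(c["vfov"]/2)); q=R.from_quat(c["attitude"]).inv().apply(np.atleast_2d(p)-c["eye"])
    return np.c_[q[:,0]/q[:,2]*f+c["cx"],q[:,1]/q[:,2]*f+c["cy"]]
E
python3 - <<'E'
from h import *
s,d=r.camera("scene"),r.camera("side")
def crop(c,x,y,w,h,k): return cv2.resize(c["image"][y:y+h,x:x+w,::-1],None,fx=k,fy=k,interpolation=cv2.INTER_CUBIC)
a=crop(s,200,185,150,110,5);cv2.imwrite("pics/a.png",a)
b=crop(d,210,190,150,110,5);cv2.imwrite("pics/b.png",b)
e=np.hstack([crop(s,115,145,78,80,5),crop(d,160,140,78,80,5)]);cv2.imwrite("pics/e.png",e)
print(tri(s,(256,199),d,(254,205)), onz(s,[(145,205),(235,197),(368,240)],0), onz(d,[(187,198),(260,202),(350,268)],0))
E
```

```text
(array([0.54287433, 0.12679667, 0.1035433 ]), np.float64(0.002717392780904459)) [[ 0.47229486  0.39452696  0.        ]
 [ 0.62483075  0.25945886  0.        ]
 [ 0.69001231 -0.04707011  0.        ]] [[ 0.45287551  0.35604465  0.        ]
 [ 0.62123971  0.25475964  0.        ]
 [ 0.68849656 -0.03992649  0.        ]]
```

View pics/a.png

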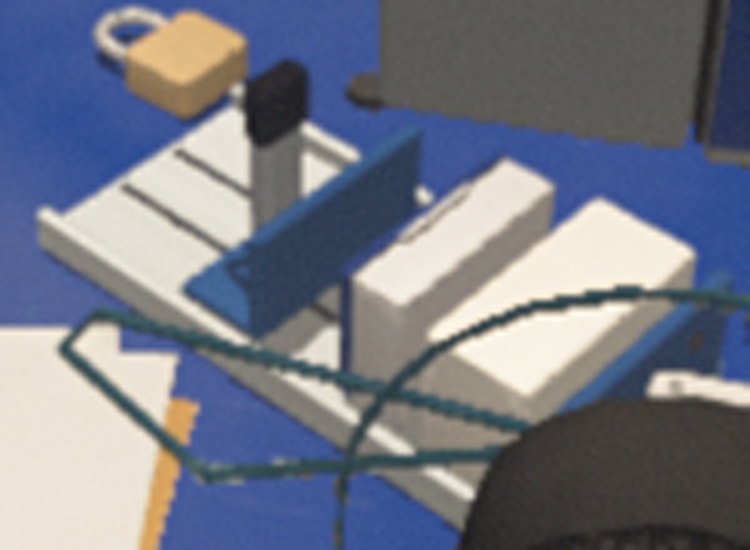

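View pics/b.png

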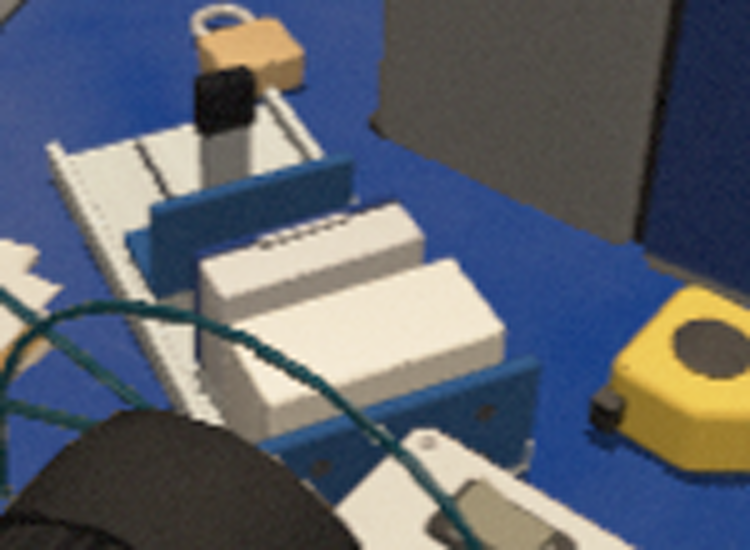

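View pics/e.png

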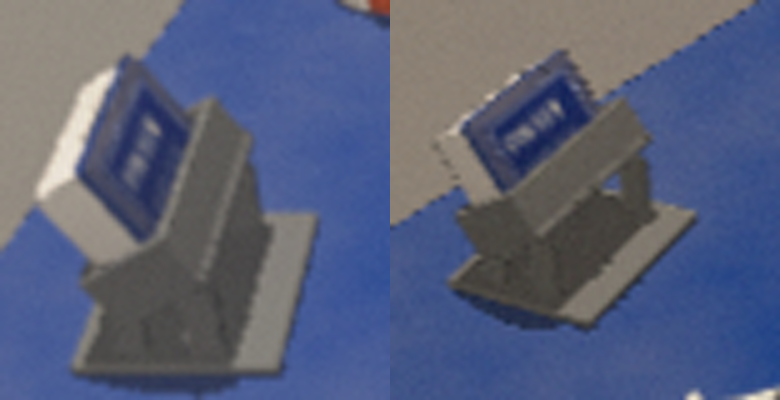

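The crops put the row as wall, carton, tin (lid towards the stop), stop. The stop plate's top runs from (251,237) to (284,211) in scene. The waiting tin's lid faces up and right, with its top edge from (131,181) to (140,156) in scene and from (175,166) to (194,150) in side. Next I'll measure these points.

```bash
python3 - <<'E'
from h import *
np.set_printoptions(precision=4,suppress=True)
s,d=r.camera("scene"),r.camera("side")
S=lambda x,y,o=(200,185):(o[0]+(x+.5)/5-.5,o[1]+(y+.5)/5-.5)
D=lambda x,y:S(x,y,(210,190))
E1=lambda x,y:S(x,y,(115,145)); E2=lambda x,y:S(x,y,(160,140))
pts={"plateL .062":(S(257,258),D(150,205),.062),"plateR":(S(420,132),D(353,157),.062),
"tin lb .072":(S(352,272),D(198,262),.072),"tin rb":(S(505,157),D(395,200),.072),"tin rf":(S(553,183),D(424,240),.072),"tin lf":(S(400,305),D(218,303),.072),
"cart lb .073":(S(430,335),D(235,330),.073),"cart rb":(S(600,198),D(455,260),.073),"cart rf":(S(695,252),D(505,325),.073),"cart lf":(S(525,395),D(270,400),.073),
"lipR .026?":(S(235,86),D(272,92),.026),"lipL":(S(42,210),D(52,145),.026),
"tab topleft":(S(248,80),D(197,78),.096),"tab topright":(S(304,66),D(252,72),.096),
"lid near":(E1(80,180),E2(73,128),.102),"lid far":(E1(125,57),E2(170,50),.102),
"back near":(E1(38,190),E2(47,140),.086),
"stand base R near":(E1(280,370),E2(200,325),.0),"stand base R far":(E1(318,215),E2(305,212),.0),
"cabinet nearL top":((290,65),(302,112),.3),"cabinet bottomL":((277,203),(286,215),0),"cab mid top":((350,60),(385,100),.3),"cab bot mid":((348,210),(339,239),0),
"motor top":((335,270),(245,283),.2),"cable top":((333,243),(210,250),.2),"cable left":((213,250),(183,237),.2),
"padlock":((240,194),(262,200),.02)}
for k,(a,b,z) in pts.items():
    p,e=tri(s,a,d,b); print(k,p,round(e,4),"| z-plane",onz(s,a,z)[0][:2],onz(d,b,z)[0][:2])
E
```

```text
plateL .062 [0.4955 0.0999 0.0637] 0.0071 | z-plane [0.4931 0.0974] [0.4989 0.1063]
plateR [0.5923 0.097  0.0616] 0.0004 | z-plane [0.5916 0.0965] [0.5922 0.0969]
tin lb .072 [0.4986 0.0567 0.0727] 0.0032 | z-plane [0.5009 0.0588] [0.4978 0.0553]
tin rb [0.5876 0.0531 0.0736] 0.0012 | z-plane [0.59   0.0548] [0.5881 0.0538]
tin rf [0.5893 0.0314 0.0697] 0.0036 | z-plane [0.5889 0.0318] [0.5862 0.027 ]
tin lf [0.4963 0.033  0.072 ] 0.0038 | z-plane [0.4983 0.035 ] [0.4949 0.0306]
cart lb .073 [0.4976 0.0208 0.0658] 0.0012 | z-plane [0.492  0.0171] [0.494  0.0135]
cart rb [0.5923 0.0126 0.0717] 0.0017 | z-plane [0.5919 0.0127] [0.5907 0.0104]
cart rf [ 0.5876 -0.031   0.0744] 0.0007 | z-plane [ 0.5886 -0.0307] [ 0.5888 -0.0295]
cart lf [ 0.4897 -0.0247  0.0729] 0.0005 | z-plane [ 0.4893 -0.025 ] [ 0.4898 -0.0245]
lipR .026? [0.6113 0.2116 0.0151] 0.0035 | z-plane [0.6026 0.2042] [0.6032 0.1965]
lipL [0.4936 0.2136 0.0199] 0.0022 | z-plane [0.4899 0.2096] [0.4904 0.2048]
tab topleft [0.5363 0.1382 0.0977] 0.0032 | z-plane [0.5399 0.1416] [0.536 0.138]
tab topright [0.558  0.1287 0.0984]
[... 457 characters left out ...]
5625 0.3903]
cabinet nearL top [0.6513 0.1352 0.312 ] 0.0396 | z-plane [0.7228 0.1907] [0.6395 0.1156]
cabinet bottomL [0.6381 0.1479 0.0281] 0.0024 | z-plane [0.669  0.1712] [0.6558 0.1766]
cab mid top [0.8771 0.1433 0.2777] 0.0024 | z-plane [0.8231 0.1148] [0.8285 0.0967]
cab bot mid [0.6824 0.002  0.0542] 0.0053 | z-plane [0.7499 0.0349] [0.7224 0.0447]
motor top [ 0.4106 -0.1215  0.1804] 0.0054 | z-plane [ 0.3957 -0.1276] [ 0.402  -0.1404]
cable top [ 0.3602 -0.1382  0.2761] 0.0017 | z-plane [ 0.4371 -0.0988] [ 0.3819 -0.062 ]
cable left [0.3728 0.0712 0.1258] 0.0067 | z-plane [0.3226 0.0165] [ 0.3548 -0.0176]
padlock [0.6185 0.2375 0.0206] 0.003 | z-plane [0.6209 0.2399] [0.6175 0.236 ]
```

```bash
python3 -m crank '[[[0,0,-50,0,1],[0,0,-100,0,1],[0,0,-150,0,1],[0,0,-170,0,1],[551,-511,-170,27,1],[551,-511,-170,27,1],[551,-511,-170,27,1],[551,-511,-170,27,1],[551,-511,-170,27,1],[551,-511,-170,27,1],[551,-511,-170,27,1],[551,-511,-170,27,1],[551,-511,-170,27,1],[551,-511,-170,27,1],[551,-511,-170,27,1],[551,-511,-170,27,1],[551,-511,-170,27,1],[551,-511,-170,27,1],[551,-511,-170,27,1],[551,-511,-170,27,1]]]'
```

```text
time: 2.35
ee_pos: [0.5463, 0.1402, 0.3914]
eef_rot: [1.0, -0.01, -0.001, -0.002]
ft_force: [-0.5, -1.1, -0.4]
width: 0.0869
grip_force: 0.0
```

```bash
python3 - <<'E'
from h import *
c=r.camera("wrist"); np.save("w1.npy",c,allow_pickle=True)
cv2.imwrite("pics/w1.png",cv2.resize(c["image"][:,:,::-1],(768,576),interpolation=cv2.INTER_CUBIC))
print(c["eye"],R.from_quat(c["attitude"]).as_matrix()[:,2],R.from_quat(c["attitude"]).as_matrix()[:,0],r.read_state()["ee_pos"],r.read_state()["eef_rot"])
E
```

```text
[0.61144848 0.13982296 0.55349199] [-0.24433312  0.00822379 -0.96965648] [-0.01943316 -0.99980474 -0.00358273] [0.54641405 0.13775704 0.39161745] [ 9.99942752e-01 -1.06177887e-02 -9.21956172e-04 -9.51006758e-04]
```

View pics/w1.png

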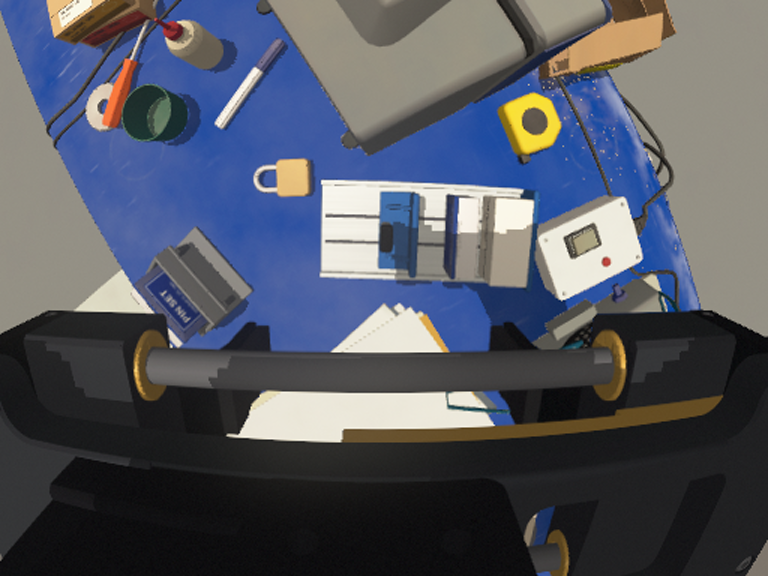

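The wrist view shows the rack with its open-end lips at (321,181) and (320,276) and its wall at about (535,240). The tab is at (387,238), the plate at (412,235) and the stand at (200,285). I'll measure with fisheye rays.

```bash
cat >> h.py <<'E'
def wray(c,uv):
    f=192/np.tan(np.radians(c["vfov"]/2)); uv=np.atleast_2d(uv).astype(float)-[c["cx"],c["cy"]]
    t=np.linalg.norm(uv,axis=1)/f; a=np.arctan2(uv[:,1],uv[:,0])
    return R.from_quat(c["attitude"]).apply(np.c_[np.sin(t)*np.cos(a),np.sin(t)*np.sin(a),np.cos(t)])
def wz(c,uv,z):
    d=wray(c,uv); return (c["eye"]+d*((z-c["eye"][2])/d[:,2])[:,None])[:,:2]
E
python3 - <<'E'
from h import *
np.set_printoptions(precision=4,suppress=True)
c=np.load("w1.npy",allow_pickle=True).item()
P={"lip ends .018":([(321,180),(320,279)],.018),"wall outer top .07":([(539,192),(528,287)],.07),
"plate face top .062":([(419,193),(416,271)],.062),"tab .096 corners":([(380,224),(393,224),(393,251),(380,251)],.096),
"tin top .072":([(457,195),(486,196),(480,279),(447,278)],.072),"carton .073":([(490,196),(534,198),(529,287),(485,284)],.073),
"stand base":([(199,229),(254,289)],.005)}
for k,(p,z) in P.items(): print(k,wz(c,np.array(p)/1.5-1/6,z).tolist())
# stand/tin crop
im=c["image"][140:235,80:180,::-1]; cv2.imwrite("pics/st.png",cv2.resize(im,None,fx=6,fy=6,interpolation=cv2.INTER_CUBIC))
E
```

```text
lip ends .018 [[0.6093978564407543, 0.21158744064147722], [0.4876826961015058, 0.2177886084120586]]
wall outer top .07 [[0.5958174606887523, -0.03733706752567331], [0.4860169916440964, -0.02851720238766442]]
plate face top .062 [[0.5927545234364243, 0.09841347914679477], [0.5050698594155945, 0.10223523946378338]]
tab .096 corners [[0.5625928467063164, 0.14172258450805872], [0.5623583676545939, 0.1283542423105377], [0.5341248920251476, 0.12875373710514443], [0.5343675820161159, 0.14226388083325525]]
tin top .072 [[0.5909130710325542, 0.057819191034601744], [0.5900973015058307, 0.02539448365045771], [0.4969220291596539, 0.030305489855979167], [0.49868966807093634, 0.06820212127256638]]
carton .073 [[0.5902022529780235, 0.02109763423894309], [0.5890056251053648, -0.03032867142531337], [0.48677204574231014, -0.02871484601833882], [0.49126198810105515, 0.024487166914358496]]
stand base [[0.5553247678967048, 0.378648770845224], [0.47312327816355304, 0.3081905041774776]]
```

View pics/st.png

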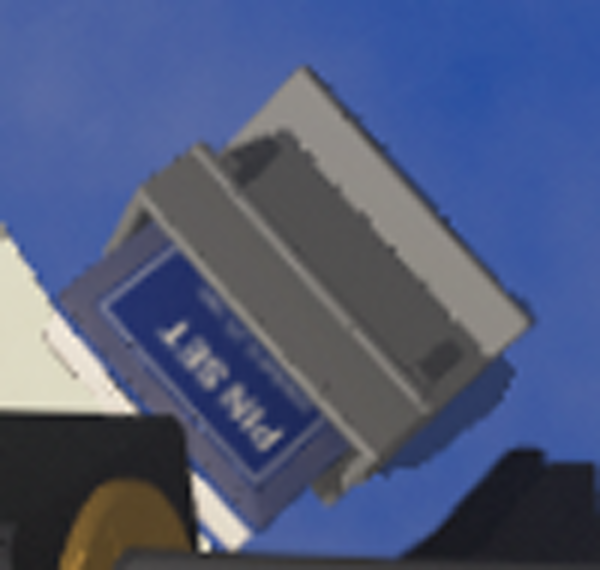

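```bash
python3 -m crank '[[[2,2.5,50,1,1],[2,2.5,100,1,0],[2,2.5,150,1,0],[2,2.5,200,1,0],[2,2.5,250,1,0],[2,2.5,300,1,0],[2,2.5,313,1,0],[2,2.5,313,1,0],[2,2.5,313,1,0],[2,2.5,313,1,-1],[2,2.5,313,1,-1],[2,2.5,313,1,-1],[2,2.5,313,1,-1],[2,2.5,313,1,-1],[2,2.5,313,1,-1]]]' 30
```

```text
time: 3.9
ee_pos: [0.5489, 0.1317, 0.0801]
eef_rot: [1.0, -0.022, 0.001, -0.0]
ft_force: [-0.7, 2.6, 5.2]
width: 0.0138
grip_force: 30.0
```

```bash
python3 - <<'E'
from h import *
np.set_printoptions(precision=4,suppress=True)
c=np.load("w1.npy",allow_pickle=True).item()
f=lambda x,y:(80+(x+.5)/6-.5,140+(y+.5)/6-.5)
s=r.camera("scene");d=r.camera("side")
def trin(C,Dv):
    A=np.zeros((3,3));b=np.zeros(3)
    for C0,v in zip(C,Dv):
        v=v/np.linalg.norm(v);M=np.eye(3)-np.outer(v,v);A+=M;b+=M@C0
    p=np.linalg.solve(A,b); return p,[round(np.linalg.norm(np.cross(p-C0,v/np.linalg.norm(v)))*1e3,1) for C0,v in zip(C,Dv)]
S=lambda x,y,o:(o[0]+(x+.5)/5-.5,o[1]+(y+.5)/5-.5)
E=[s["eye"],d["eye"],c["eye"]]
for k,a,b,w in [("lid near",(80,180),(73,128),(258,530)),("lid far",(125,57),(170,50),(60,298)),("rim near",(200,282),(155,195),(425,410)),("rim far",(250,135),(258,138),(195,145))]:
    print(k,*trin(E,[ray(s,S(*a,(115,145)))[0],ray(d,S(*b,(160,140)))[0],wray(c,f(*w))[0]]))
print("base",wz(c,[f(303,68),f(533,322)],.006))
E
```

```text
lid near [0.4348 0.3729 0.0972] [np.float64(1.6), np.float64(0.5), np.float64(1.8)]
lid far [0.5051 0.4309 0.0986] [np.float64(0.7), np.float64(0.5), np.float64(0.3)]
rim near [0.4589 0.3302 0.0628] [np.float64(10.0), np.float64(10.5), np.float64(1.2)]
rim far [0.5422 0.402  0.0502] [np.float64(1.7), np.float64(1.8), np.float64(1.5)]
base [[0.5588 0.3832]
 [0.4719 0.3096]]
```

```bash
python3 -m crank '[[[0,-8,0,0,-1],[0,-16,0,0,-1],[0,-24,0,0,-1],[0,-32,0,0,-1],[0,-40,0,0,-1],[0,-48,0,0,-1],[0,-54,0,0,-1],[0,-60,0,0,-1],[0,-60,0,0,-1],[0,-60,0,0,-1]]]'
```

```text
time: 5.0
ee_pos: [0.5519, 0.1915, 0.0801]
eef_rot: [1.0, -0.022, 0.001, -0.0]
ft_force: [1.6, 1.8, 4.3]
width: 0.0137
grip_force: 30.0
```

```bash
python3 -m crank '[[[0,-60,0,0,0],[0,-60,0,0,0],[0,0,0,0,0],[0,0,0,0,0]]]' 2>&1 | head -0; python3 -m crank '[[[0,0,0,0,0],[0,0,0,0,0],[0,0,0,0,0],[0,0,-50,0,0],[0,0,-100,0,0.5],[0,0,-140,0,1],[-95,-211,-140,-42.5,1],[-95,-211,-140,-42.5,1],[-95,-211,-140,-42.5,1],[-95,-211,-140,-42.5,1],[-95,-211,-140,-42.5,1],[-95,-211,-140,-42.5,1],[-95,-211,-140,-42.5,1],[-95,-211,-140,-42.5,1],[-95,-211,-140,-42.5,1]]]'
```

```text
time: 6.9
ee_pos: [0.4666, 0.405, 0.2195]
eef_rot: [0.94, 0.34, 0.0, 0.0]
ft_force: [0.1, 0.2, -0.7]
width: 0.0869
grip_force: 0.0
```

The first call in that command was a mistake: its rows added another 60 mm of travel and I hid its output. I'll check the stop and surroundings before continuing.

```bash
python3 - <<'E'
from h import *
c=r.camera("wrist");np.save("w2.npy",c,allow_pickle=True);s=r.camera("scene");np.save("s2.npy",s,allow_pickle=True)
a=cv2.resize(c["image"][:,:,::-1],(512,384)); b=cv2.resize(s["image"][140:300,110:350,::-1],None,fx=2.4,fy=2.4,interpolation=cv2.INTER_CUBIC)
b=cv2.copyMakeBorder(b[:, :280],0,0,0,0,0); cv2.imwrite("pics/m2.png",np.hstack([a,cv2.resize(s["image"][145:285,115:220,::-1],(288,384),interpolation=cv2.INTER_CUBIC)]))
q=cv2.resize(s["image"][140:300,110:350,::-1],(780,520),interpolation=cv2.INTER_CUBIC);cv2.imwrite("pics/s2.png",q)
E
```

```text
(no output)
```

View pics/s2.png

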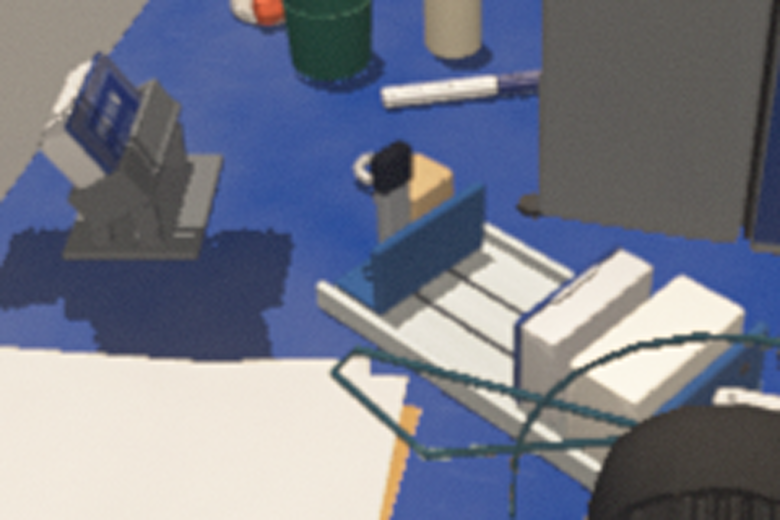

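The stop is now at the open end, with its tab top at about scene (230,186) and the plate's top from (225,215) to (259,197). The row still stands upright, the tin is still in the stand, and the padlock is behind the tab. I'll confirm numerically, then grasp the tin.

```bash
python3 - <<'E'
from h import *
np.set_printoptions(precision=4,suppress=True)
s=np.load("s2.npy",allow_pickle=True).item()
f=lambda x,y:(110+(x+.5)/3.25-.5,140+(y+.5)/3.25-.5)
print("plate top",onz(s,[f(375,247),f(485,187)],.062)[:,:2]); print("tab top mid",onz(s,[f(393,150)],.096)[:,:2])
print("row tin lb,rb",onz(s,[f(517,322),f(620,252)],.072)[:,:2])
# padlock orange mask: compare with start picture
s0=cv2.imread("pics/scene0.png")
for im in (s0,s["image"][:,:,::-1]):
    h=cv2.cvtColor(np.ascontiguousarray(im),cv2.COLOR_BGR2HSV)[180:215,215:256]
    m=cv2.inRange(h,(8,60,120),(25,255,255)); y,x=np.nonzero(m); print(m.sum()//255,x.min()+215,x.max()+215,y.min()+180,y.max()+180)
E
python3 -m crank '[[[-1,0,50,0,1],[-1,0,100,0,1],[-1,0,130,0,1],[-1,0,143,0,1],[-1,0,143,0,1],[-1,0,143,0,1]]]' 10
```

```text
plate top [[0.5062 0.1756]
 [0.5954 0.1635]]
tab top mid [[0.5532 0.2025]]
row tin lb,rb [[0.5    0.061 ]
 [0.5868 0.0529]]
340 225 248 188 207
180 235 248 188 206
time: 7.6
ee_pos: [0.4657, 0.4061, 0.0782]
eef_rot: [0.94, 0.341, 0.001, -0.0]
ft_force: [0.1, -0.9, 0.7]
width: 0.0871
grip_force: 0.0
```

```bash
python3 -m crank '[[[0,0,2,0,1],[0,0,2,0,0],[0,0,2,0,0],[0,0,2,0,-1],[0,0,2,0,-1],[0,0,2,0,-1],[0,0,2,0,-1],[0,0,2,0,-1],[0,0,2,0,-1]]]' 10
```

```text
time: 8.5
ee_pos: [0.4665, 0.404, 0.075]
eef_rot: [0.94, 0.341, 0.0, 0.001]
ft_force: [1.3, -6.1, 7.3]
width: 0.0415
grip_force: 10.2
```

```bash
python3 -m crank '[[[0,-2.6,-4.2,0,-1],[0,-5.3,-8.5,0,-1],[0,-8,-12.7,0,-1],[0,-10.6,-17,0,-1],[0,-10.6,-17,0,-1]]]' 15; python3 - <<'E'
from h import *
s=r.camera("scene");d=r.camera("side")
f=lambda c,x,y:cv2.resize(c["image"][y:y+100,x:x+100,::-1],(380,380),interpolation=cv2.INTER_CUBIC)
cv2.imwrite("pics/l1.png",np.hstack([f(s,100,125),f(d,140,110)]))
E
```

```text
time: 9.0
ee_pos: [0.4588, 0.413, 0.092]
eef_rot: [0.94, 0.341, 0.0, 0.001]
ft_force: [1.2, -4.5, 4.7]
width: 0.0408
grip_force: 15.3
```

```bash
python3 -m crank '[[[0,-2.6,-4.2,0,-1],[0,-5.3,-8.5,0,-1],[0,-8,-12.7,0,-1],[0,-8,-20,0,-1],[0,-8,-30,0,-1],[0,-8,-40,0,-1],[0,-8,-40,0,-1]]]' 15; python3 - <<'E'
from h import *
s=r.camera("scene");d=r.camera("side")
f=lambda c,x,y:cv2.resize(c["image"][y:y+120,x:x+100,::-1],(380,456),interpolation=cv2.INTER_CUBIC)
cv2.imwrite("pics/l2.png",np.hstack([f(s,90,100),f(d,130,85)]))
E
```

```text
time: 9.8
ee_pos: [0.4537, 0.4205, 0.1335]
eef_rot: [0.94, 0.341, 0.001, -0.001]
ft_force: [0.0, 0.1, -2.8]
width: 0.0324
grip_force: 14.1
```

```bash
python3 -m crank '[[[0,0,-30,0,-1],[0,0,-60,0,-1],[0,0,-60,0,-1],[0,0,-60,0,-1]]]' 35; python3 - <<'E'
from h import *
s=r.camera("scene");d=r.camera("side");c=r.camera("wrist");np.save("w3.npy",c,allow_pickle=True)
f=lambda c,x,y:cv2.resize(c["image"][y:y+150,x:x+130,::-1],(390,450),interpolation=cv2.INTER_CUBIC)
p=proj(s,[r.read_state()["ee_pos"]])[0].astype(int);q=proj(d,[r.read_state()["ee_pos"]])[0].astype(int);print(p,q)
cv2.imwrite("pics/l3.png",np.hstack([f(s,max(0,p[0]-65),max(0,p[1]-75)),f(d,max(0,q[0]-65),max(0,q[1]-75))]))
E
```

```text
time: 10.3
ee_pos: [0.4532, 0.4196, 0.1913]
eef_rot: [0.94, 0.341, 0.0, 0.0]
ft_force: [0.3, 0.2, -2.0]
width: 0.0313
grip_force: 33.3
[115 129] [171 123]
```

View pics/l3.png

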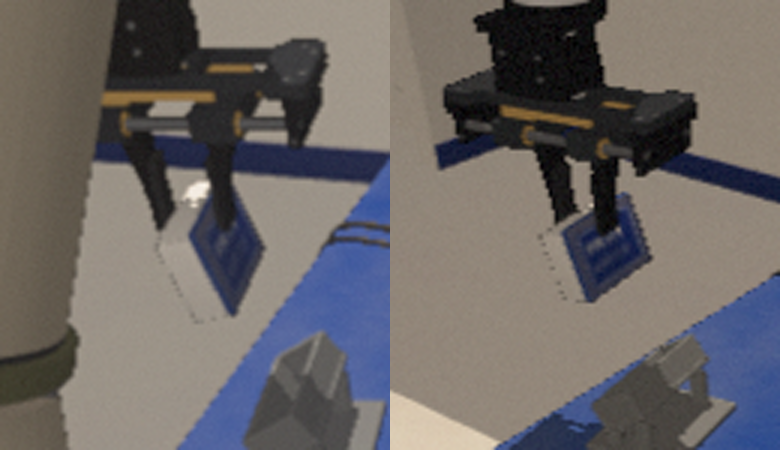

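The tin is lifted, its lid flat against the pad and facing right. It looks pitched about the pinch axis: the lid corners are at scene crop (190,242), (235,316) and (265,246). I'll triangulate the pitch.

```bash
python3 - <<'E'
from h import *
np.set_printoptions(precision=4,suppress=True)
s=r.camera("scene");d=r.camera("side")
f=lambda x,y,o:(o[0]+(x+.5)/3-.5,o[1]+(y+.5)/3-.5)
P={}
for k,a,b in [("nt",(190,242),(175,222)),("nb",(235,316),(200,300)),("fb",(265,246),(260,257)),("ft",(228,188),(245,195))]:
    P[k],e=tri(s,f(*a,(50,54)),d,f(*b,(106,48)));print(k,P[k],e)
st=r.read_state();Rt=R.from_quat(st["eef_rot"])
for k in P: print(k,Rt.inv().apply(P[k]-st["ee_pos"])*1000)
E
```

```text
nt [0.4277 0.3866 0.2067] 0.01004262334154086
nb [0.4356 0.3658 0.1505] 0.0004554537924024552
fb [0.5049 0.4233 0.1513] 0.002550040021944064
ft [0.505  0.4555 0.1917] 0.006959924972462745
nt [-40.1579   8.8466 -16.3017]
nb [-47.4439  29.8493  39.9388]
fb [42.6557 30.1637 38.9272]
ft [63.2954  5.5765 -1.4676]
```

```bash
python3 -m crank '[[[-20,48,-10,6,-1],[-40,96,-10,14,-1],[-60,144,-10,22,-1],[-80,192,-10,30,-1],[-100,240,-10,38,-1],[-124,296,-10,42.5,-1],[-124,296,-10,42.5,-1],[-124,296,-10,42.5,-1],[-124,296,-10,42.5,-1],[-124,296,-10,42.5,-1]]]' 35; python3 - <<'E'
from h import *
s=r.camera("scene");d=r.camera("side");st=r.read_state()
np.save("s4.npy",s,allow_pickle=True);np.save("d4.npy",d,allow_pickle=True);np.save("st4.npy",st,allow_pickle=True)
p=proj(s,[st["ee_pos"]])[0].astype(int);q=proj(d,[st["ee_pos"]])[0].astype(int);print(p,q)
f=lambda c,x,y:cv2.resize(c["image"][y:y+150,x:x+130,::-1],(390,450),interpolation=cv2.INTER_CUBIC)
cv2.imwrite("pics/l4.png",np.hstack([f(s,p[0]-65,p[1]-60),f(d,q[0]-65,q[1]-60)]))
print(st["eef_rot"])
E
```

```text
time: 11.55
ee_pos: [0.5474, 0.1147, 0.2014]
eef_rot: [1.0, -0.021, -0.0, -0.0]
ft_force: [0.6, -0.6, -2.3]
width: 0.0315
grip_force: 33.3
[262 156] [258 167]
[ 9.99775062e-01 -2.12083761e-02 -8.38014645e-05 -1.50098327e-04]
```

```bash
python3 -m crank '[[[0,0,40,0,-1],[0,0,80,0,-1],[0,0,115,0,-1],[0,0,130,0,-1],[0,0,135,0,-1],[0,0,135,0,-1]]]'; python3 -m crank '[[[0,0,2,0,-1],[0,0,4,0,-1],[0,0,4,0,-1]]]';python3 -m crank '[[[0,0,2,0,-1],[0,0,4,0,-1],[0,0,4,0,-1]]]'
```

```text
time: 12.25
ee_pos: [0.5483, 0.1137, 0.0672]
eef_rot: [1.0, -0.022, 0.0, -0.0]
ft_force: [-0.1, -0.5, -1.0]
width: 0.0316
grip_force: 33.3
time: 12.55
ee_pos: [0.5484, 0.1131, 0.0632]
eef_rot: [1.0, -0.023, 0.001, 0.0]
ft_force: [-0.4, 0.6, -1.7]
width: 0.0313
grip_force: 33.3
time: 12.85
ee_pos: [0.5486, 0.1135, 0.0609]
eef_rot: [1.0, -0.022, 0.001, 0.0]
ft_force: [-8.1, -2.2, 22.6]
width: 0.0314
grip_force: 35.4
```

```bash
python3 -m crank '[[[0,0,-1.5,0,-1],[0,0,-1.5,0,-1]]]' 10; python3 -m crank '[[[0,0,0,0,-0.2],[0,0,0,0,0],[0,0,0,0,0],[0,0,0,0,0]]]'; python3 -m crank '[[[0,0,6,0,0],[0,0,12,0,0],[0,0,18,0,0],[0,0,18,0,0]]]' ; python3 -m crank '[[[0,0,0,0,-0.2],[0,0,0,0,-0.3],[0,0,0,0,-1],[0,0,0,0,-1],[0,0,0,0,-1],[0,0,0,0,-1]]]' 8
```

```text
time: 13.05
ee_pos: [0.5485, 0.1133, 0.0608]
eef_rot: [1.0, -0.022, 0.001, -0.0]
ft_force: [-1.3, 0.6, 6.7]
width: 0.0325
grip_force: 9.8
time: 13.45
ee_pos: [0.5478, 0.1129, 0.0598]
eef_rot: [1.0, -0.023, -0.0, 0.0]
ft_force: [0.3, -0.1, 0.2]
width: 0.0426
grip_force: 0.2
time: 13.85
ee_pos: [0.5474, 0.1128, 0.0409]
eef_rot: [1.0, -0.023, -0.001, 0.0]
ft_force: [-0.0, -0.6, 0.2]
width: 0.0435
grip_force: 0.2
time: 14.45
ee_pos: [0.548, 0.1132, 0.0421]
eef_rot: [1.0, -0.022, 0.0, -0.0]
ft_force: [-0.7, -0.6, -0.4]
width: 0.031
grip_force: 7.7
```

```bash
python3 - <<'E'
from h import *
s=r.camera("scene");d=r.camera("side");st=r.read_state()
np.save("s5.npy",s,allow_pickle=True);np.save("d5.npy",d,allow_pickle=True)
f=lambda c,x,y:cv2.resize(c["image"][y:y+120,x:x+100,::-1],(400,480),interpolation=cv2.INTER_CUBIC)
cv2.imwrite("pics/l5.png",np.hstack([f(s,215,160),f(d,210,165)]))
E
```

```text
(no output)
```

View pics/l5.png

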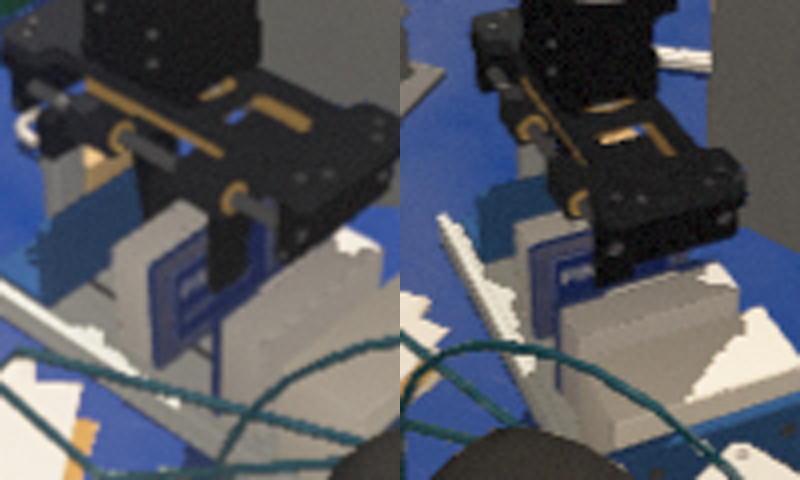

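The tin now looks upright between row and stop, lid facing the row; the lid's near edge runs from (152,265) to (155,365) in the scene crop. I'll check its height and position.

```bash
python3 - <<'E'
from h import *
np.set_printoptions(precision=4,suppress=True)
s=np.load("s5.npy",allow_pickle=True).item();d=np.load("d5.npy",allow_pickle=True).item()
S=lambda x,y:(215+(x+.5)/4-.5,160+(y+.5)/4-.5);D=lambda x,y:(210+(x-400+.5)/4-.5,165+(y+.5)/4-.5)
for k,a,b in [("lid near top",(151,264),(530,245)),("lid near bot",(155,367),(535,342)),("back near top",(113,245),(514,226)),("plate L top",(32,233),(476,196))]:
    print(k,*tri(s,S(*a),d,D(*b)))
E
```

```text
lid near top [0.5035 0.1026 0.0771] 0.0013745270173904183
lid near bot [0.5045 0.1011 0.0101] 0.004234116768637445
back near top [0.5052 0.1274 0.0727] 0.0038335173594871968
plate L top [0.5036 0.18   0.0549] 0.0012893881052767528
```

```bash
python3 -m crank '[[[0,0,0,0,-0.15],[0,0,0,0,0],[0,0,0,0,0],[0,0,0,0,0],[0,0,-15,0,0],[0,0,-45,0,0],[0,0,-90,0,0],[0,0,-120,0,0],[0,-40,-120,0,0.5],[0,-89,-120,0,0.5],[0,-89,-120,0,0.5],[0,-89,-75,0,0.5],[0,-89,-40,0,0.5],[0,-89,-38,0,0.5],[0,-89,-38,0,0.5]]]'; python3 -m crank '[[[0,0,0,0,-1],[0,0,0,0,-1],[0,0,0,0,-1],[0,0,0,0,-1],[0,0,0,0,-1]]]' 40
```

```text
time: 16.05
ee_pos: [0.552, 0.2023, 0.0811]
eef_rot: [1.0, -0.022, -0.0, -0.0]
ft_force: [-0.5, 0.0, 1.1]
width: 0.0654
grip_force: 0.0
time: 16.55
ee_pos: [0.5521, 0.202, 0.0804]
eef_rot: [1.0, -0.022, 0.0, 0.0]
ft_force: [0.9, -0.4, 0.1]
width: 0.0331
grip_force: 0.0
```

```bash
python3 -m crank '[[[0,0,0,0,-1],[0,0,0,0,-1],[0,0,0,0,-1],[0,0,0,0,-1],[0,0,0,0,-1]]]' 40
```

```text
time: 17.05
ee_pos: [0.5519, 0.2021, 0.08]
eef_rot: [1.0, -0.022, -0.0, -0.0]
ft_force: [0.2, 0.4, -0.3]
width: 0.0134
grip_force: 40.0
```

```bash
python3 -m crank '[[[0,8,0,0,-1],[0,16,0,0,-1],[0,24,0,0,-1],[0,30,0,0,-1],[0,34,0,0,-1],[0,37,0,0,-1],[0,40,0,0,-1],[0,43,0,0,-1],[0,46,0,0,-1],[0,49,0,0,-1],[0,52,0,0,-1],[0,55,0,0,-1],[0,58,0,0,-1],[0,61,0,0,-1],[0,64,0,0,-1]]]'; python3 -m crank '[[[0,2,0,0,-1],[0,4,0,0,-1],[0,6,0,0,-1],[0,8,0,0,-1],[0,10,0,0,-1],[0,12,0,0,-1]]]';  python3 -m crank '[[[0,2,0,0,-1],[0,4,0,0,-1],[0,6,0,0,-1],[0,8,0,0,-1],[0,10,0,0,-1],[0,11,0,0,-1]]]'
```

```text
time: 18.55
ee_pos: [0.5487, 0.1382, 0.08]
eef_rot: [1.0, -0.022, -0.0, -0.0]
ft_force: [-3.9, 4.2, 2.7]
width: 0.0137
grip_force: 40.0
time: 19.15
ee_pos: [0.5481, 0.1264, 0.08]
eef_rot: [1.0, -0.022, -0.0, -0.0]
ft_force: [-4.1, 5.0, 1.5]
width: 0.0136
grip_force: 40.0
time: 19.75
ee_pos: [0.5476, 0.1156, 0.08]
eef_rot: [1.0, -0.022, -0.0, -0.0]
ft_force: [-4.2, 5.0, 1.5]
width: 0.0141
grip_force: 40.0
```

```bash
for i in 1 2 3 4; do :; done; python3 -m crank '[[[0,1,0,0,-1],[0,2,0,0,-1],[0,3,0,0,-1],[0,4,0,0,-1]]]' | sed -n '2p;4p'; python3 -m crank '[[[0,1,0,0,-1],[0,2,0,0,-1]]]' | sed -n '2p;4p'; python3 -m crank '[[[0,1,0,0,-1],[0,2,0,0,-1]]]'| sed -n '2p;4p'
```

```text
ee_pos: [0.5474, 0.1117, 0.08]
ft_force: [-3.2, 5.5, 1.3]
ee_pos: [0.5473, 0.11, 0.08]
ft_force: [-4.0, 6.1, 0.4]
ee_pos: [0.5472, 0.108, 0.08]
ft_force: [-3.4, 6.7, 0.9]
```

```bash
python3 -m crank '[[[0,1,0,0,-1],[0,1,0,0,-1]]]' | sed -n '2p;4p'; python3 -m crank '[[[0,1,0,0,-1],[0,1,0,0,-1]]]'| sed -n '2p;4p'; python3 -m crank '[[[0,1,0,0,-1],[0,1,0,0,-1]]]'| sed -n '2p;4p'
```

```text
ee_pos: [0.5472, 0.1075, 0.08]
ft_force: [-3.0, 8.0, 0.2]
ee_pos: [0.5471, 0.1076, 0.08]
ft_force: [-2.8, 10.8, -1.7]
ee_pos: [0.5471, 0.1076, 0.08]
ft_force: [-1.7, 13.8, -2.7]
```

```bash
python3 -m crank '[[[0,1,0,0,-1],[0,2,0,0,-1],[0,2,0,0,-1]]]' | sed -n '2p;4p'; python3 -m crank '[[[0,0.5,0,0,-1],[0,0.5,0,0,-1],[0,0.5,0,0,-1],[0,0.5,0,0,-1],[0,0.5,0,0,-1],[0,0.5,0,0,-1],[0,0.5,0,0,-1],[0,0.5,0,0,-1],[0,0.5,0,0,-1],[0,0.5,0,0,-1]]]'
```

```text
ee_pos: [0.5472, 0.1075, 0.0801]
ft_force: [-0.0, 19.5, -6.3]
time: 22.45
ee_pos: [0.5471, 0.1075, 0.0801]
eef_rot: [1.0, -0.02, 0.0, -0.004]
ft_force: [0.4, 22.2, -7.5]
width: 0.014
grip_force: 40.0
```

```bash
python3 -m crank '[[[0,-2,0,0,-1],[0,-4,0,0,-1],[0,-6,0,0,-1],[0,-6,0,0,-1]]]' | sed -n '2p;4p'; python3 -m crank '[[[0,0,0,0,-0.5],[0,0,0,0,0],[0,0,0,0,0],[0,0,0,0,0],[0,0,0,0,0],[0,0,-40,0,0],[0,0,-90,0,0],[0,0,-140,0,0],[0,-50,-190,0,0],[0,-100,-240,0,0],[0,-100,-290,0,0],[0,-100,-310,0,0],[0,-100,-310,0,0],[0,-100,-310,0,0]]]'; python3 - <<'E'
from h import *
c=r.camera("wrist");s=r.camera("scene");d=r.camera("side");np.save("f.npy",[c,s,d],allow_pickle=True)
f=lambda c,x,y,w,h,W,H:cv2.resize(c["image"][y:y+h,x:x+w,::-1],(W,H),interpolation=cv2.INTER_CUBIC)
cv2.imwrite("pics/fin.png",np.vstack([np.hstack([f(s,225,185,120,90,400,300),f(d,230,195,120,90,400,300)]),f(c,160,90,240,90,800,300)]))
E
```

```text
ee_pos: [0.5472, 0.1076, 0.08]
ft_force: [-5.4, 2.9, 2.8]
time: 24.25
ee_pos: [0.5525, 0.2083, 0.3912]
eef_rot: [1.0, -0.022, 0.001, -0.001]
ft_force: [0.2, -0.1, -0.8]
width: 0.0436
grip_force: 0.0
```

```bash
python3 - <<'E'
from h import *
np.set_printoptions(precision=4,suppress=True)
c,s,d=np.load("f.npy",allow_pickle=True)
# blue-ish masks: dark regions along the wrist-view row; tab by darkness near its expected place
st=r.read_state();print(st["ee_pos"],st["ft_force"])
g=cv2.cvtColor(np.ascontiguousarray(s["image"]),cv2.COLOR_RGB2HSV)
p=proj(s,[[.5471,.1075,.082]])[0];x,y=p.astype(int);print("expected tab px",p)
m=(g[y-12:y+12,x-12:x+12,2]<70);yy,xx=np.nonzero(m);print("tab px",xx.mean()+x-12,yy.mean()+y-12,m.sum())
w=(g[...,1]<60)&(g[...,2]>110)
for cam,n in ((s,"scene"),(d,"side")):
    print(n,"expected plate face top, wall top",proj(cam,[[.498,.0735,.062],[.594,.0695,.062]]))
E
```

```text
[0.5521 0.2066 0.3885] [ 0.3693  0.1095 -1.0115]
expected tab px [265.2635 211.6039]
tab px 265.50887573964496 210.76923076923077 169
scene expected plate face top, wall top [[262.6402 240.4419]
 [295.334  215.9329]]
side expected plate face top, wall top [[245.6294 240.1472]
 [287.0871 228.0552]]
```

```bash
cat >> h.py <<'E'
def wproj(c,p):
    f=192/np.tan(np.radians(c["vfov"]/2)); q=R.from_quat(c["attitude"]).inv().apply(np.atleast_2d(p)-c["eye"])
    t=np.arctan2(np.hypot(q[:,0],q[:,1]),q[:,2]);a=np.arctan2(q[:,1],q[:,0])
    return np.c_[c["cx"]+f*t*np.cos(a),c["cy"]+f*t*np.sin(a)]
def prof(fn,c,x,ys,z):
    P=np.array([[x+.044*(y-.1),y,z] for y in ys]);u=fn(c,P).astype(np.float32)
    return cv2.remap(c["image"],u[None,:,0],u[None,:,1],cv2.INTER_LINEAR)[0].astype(int)
E
python3 - <<'E'
from h import *
c,s,d=np.load("f.npy",allow_pickle=True)
ys=np.arange(.082,-.052,-.002)
for n,fn,cam in (("wrist",wproj,c),("side",proj,d)):
  for x in (.515,.575):
    print(n,x); pr=prof(fn,cam,x,ys,.0725)
    print(" ".join(f"{y*1e3:.0f}:{a[0]}/{a[2]}" for y,a in zip(ys,pr)))
E
```

```text
wrist 0.515
82:38/98 80:46/95 78:92/92 76:104/94 74:145/127 72:163/143 70:162/143 68:162/142 66:162/142 64:163/142 62:162/142 60:162/142 58:162/142 56:163/142 54:162/141 52:124/120 50:52/90 48:34/88 46:40/85 44:39/87 42:35/92 40:136/133 38:163/143 36:164/143 34:164/143 32:165/144 30:164/143 28:165/144 26:165/144 24:165/144 22:165/145 20:161/142 18:150/131 16:141/119 14:166/138 12:176/147 10:178/147 8:178/148 6:178/149 4:178/148 2:178/148 -0:177/147 -2:179/149 -4:207/176 -6:250/230 -8:253/239 -10:253/239 -12:253/239 -14:253/238 -16:253/238 -18:253/238 -20:253/238 -22:253/238 -24:253/238 -26:253/238 -28:245/231 -30:144/163 -32:120/121 -34:132/115 -36:132/116 -38:131/114 -40:132/116 -42:133/116 -44:135/118 -46:138/121 -48:182/159 -50:229/210
wrist 0.575
82:51/140 80:60/173 78:59/167 76:74/126 74:124/115 72:182/161 70:242/224 68:249/237 66:250/236 64:249/236 62:249/235 60:249/235 58:248/234 56:248/232 54:248/232 52:247/231 50:245/229 48:176/178 46:52/141 44:61/145 42:63/135 40:58/152 38:87/156 36:208/217 34:253/245 32:253/244 30:252/243 28:252/243 26:252/242 24:252/242 22:251/241 20:251/
[... 1185 characters left out ...]
74:168/172 72:163/170 70:173/171 68:172/169 66:195/176 64:218/193 62:234/205 60:233/202 58:233/203 56:233/205 54:234/205 52:234/205 50:234/206 48:229/202 46:205/185 44:120/141 42:43/104 40:46/97 38:49/102 36:49/106 34:79/108 32:144/135 30:205/180 28:227/195 26:228/196 24:228/195 22:229/197 20:230/199 18:230/200 16:230/199 14:230/198 12:232/200 10:237/204 8:240/205 6:240/206 4:240/206 2:240/206 -0:241/207 -2:241/207 -4:240/205 -6:241/205 -8:241/208 -10:241/209 -12:242/209 -14:242/209 -16:242/208 -18:241/207 -20:241/209 -22:242/211 -24:242/210 -26:242/211 -28:242/211 -30:242/210 -32:236/199 -34:208/170 -36:174/141 -38:157/128 -40:156/127 -42:153/124 -44:128/113 -46:60/113 -48:51/130 -50:49/122
```

The profile shows new tin, row tin, carton and wall touching. The total depth is about 105 mm, no gap shows, and the edges are parallel to the wall within about 0.02 rad. I'm handing in.

```bash
python3 -c "
from bench import r
print(r.close_job())"
```

```text
the job is handed in; nothing more can be done
None
```

I put the tin in the rack upright, pushed the stop up, leaned on it at about 20–22 N for a second, let go and handed the job in at about 24 s; the result wasn't reported, but my last camera measurement showed the row closed up at about 105 mm, though one mistyped move pushed the stop about 10 mm further back than planned, with the padlock still in place right after it.

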